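# Set the joint of a relief-tile panel and hold it closed

## Task

Take the wooden spacer out of its rack and stand it, thin edge down, right down on the board in the one joint of the tile row that is wide enough for it, midway along that joint, and let go of it. Then take the loose middle tile and slide it straight along the row, flat on the board, until it presses firmly (about 10 N) and flush against the spacer, squeezing it against the tile on the other side; finish while still holding the tile pressed there. Leave everything else where it is.

Things in the scene. Friction and masses are not known exactly. Their poses are not given: they have to be found in the camera images.
- board: plywood mounting board fixed to the table, 170 mm (own x) by 350 mm (own y) by 18 mm thick; origin at the centre of its underside, so its top is at z = 18 mm. A row of three fired clay relief tiles lies on it along its y axis, the row's middle line at about board x = 0.
- tile_loose: middle tile of the row, loose: fired clay, 56 mm (own x) by 70 mm (own y, along the row) by 14 mm thick, 80 to 170 g; origin centre of underside, on the board (z = 18 mm). It starts a few mm out of line and turned up to 0.05 rad. One joint beside it is about 5 mm, the other about 20 mm wide. Its edges facing board -x and +x are free to grip (56 mm apart, 35 mm of free space).
- tile_small: end tile of the row, glued down, the shorter of the two: 56 mm (own x) by 90 mm (own y) by 14 mm thick; origin centre of underside; its axes are parallel to the board's. Its centre is 100 mm from the board's centre along board y, on the +y or -y side (varies). The wide joint is the one between this tile and the loose tile.
- tile_large: end tile of the row, glued down, the longer one: 56 mm (own x) by 120 mm (own y) by 14 mm thick; origin centre of underside; axes parallel to the board's; 100 mm from the board's centre on the other side. The joint between it and the loose tile is too narrow for the spacer.
- spacer: loose wooden spacer, 35 g, upright in the rack: blade 50 mm long (own x), 10 mm thick (own y), 24 mm high, with a grip on top 50 mm long, 14 mm thick (own y), 24 to 40 mm above the underside; origin centre of underside (z = 10 mm in the rack). In the joint its own x lies along board x, either way round, and its underside rests on the board.
- rack: wooden rack for the spacer, fixed: base 80 mm (own x) by 50 mm (own y) by 10 mm high with two 8 mm high rails along x that leave a slot 15 mm wide; origin centre of underside. The spacer stands in the slot and is lifted straight up out of it.
- kiln_prop: bystander: small white ceramic post, 26 mm diameter, 30 mm tall, standing loose on a corner of the board; origin centre of underside
- clay_knife: bystander: wooden knife with steel blade, about 145 x 12 x 9 mm, lying loose on the board along its far edge; origin centre of underside of the handle
- glaze_jar: bystander: blue glazed jar with white lid, 60 mm diameter, 75 mm tall, loose on the table; origin centre of underside
- slip_bowl: bystander: clear plastic bowl, 110 mm wide, 45 mm tall, loose on the table; origin centre of underside
- brush: bystander: paint brush lying loose on the table nearer the robot than the board; origin near its middle
- rub_block: bystander: grey rubbing stone 70 x 45 x 30 mm, loose on the table; origin centre of underside
- mug: bystander: white mug, 76 mm diameter, 90 mm tall, loose on the table; origin centre of underside
Mind the look-alikes: they are no part of the job. Leave any orange look-alike of the tile_loose alone. What is shaped like the spacer but black is not meant.

How it is judged:
On the way:
1. the spacer stands let go, fully down on the board, in the wide joint, the joint not yet closed (height (world z) of spacer between 0.0155 and 0.0215 m and angle between spacer's own z axis and vertical below 0.1 rad and horizontal distance between spacer and tile_loose below 0.063 m and horizontal distance between spacer and tile_small below 0.07 m and x of spacer in the frame of board between -0.016 and 0.016 m and contact force between the fingers and spacer below 0.3 N and horizontal distance between tile_loose and tile_small above 0.0935 m), for 0.2 s.
At the end, for the whole second after the job is handed in: Spacer untouched, upright, down on the board (3.5 mm) in the joint beside the shorter end tile, centred within 16 mm and square within 0.07 rad; loose tile flat, at rest, in line within 13 mm and 0.05 rad, held by the fingers and pressing over 3 N through the spacer onto the end tile (height (world z) of spacer between 0.0155 and 0.0215 m and angle between spacer's own z axis and vertical below 0.1 rad and horizontal distance between spacer and tile_loose below 0.063 m and horizontal distance between spacer and tile_small below 0.07 m and x of spacer in the frame of board between -0.016 and 0.016 m and contact force between the fingers and spacer below 0.3 N and contact force between tile_loose and spacer above 3 N and contact force between spacer and tile_small above 3 N and contact force between the fingers and tile_loose above 2 N and angle between the y axis of tile_loose and the y axis of board, either way round below 0.05 rad and angle between the x axis of spacer and the x axis of board, either way round below 0.07 rad and angle between tile_loose's own z axis and vertical below 0.05 rad and height (world z) of tile_loose below 0.0215 m and x of tile_loose in the frame of board between -0.013 and 0.013 m and horizontal distance between tile_loose and tile_small below 0.093 m and linear speed of tile_loose below 0.01 m/s); the arm keeps its last pose, push and grip.
It fails at once if a bystander is shoved more than 30 mm (distance of any of kiln_prop, clay_knife, glaze_jar, slip_bowl, brush, rub_block, mug from where it was at the start of the episode above 0.03 m).
It also fails if it takes over 64 s, if anything falls off the work surface, if the arm or the gripper's body presses on something with over 40 N, if the wrist force passes 120 N, or if a joint passes its speed limit or range.

## Robot

A 6-joint arm with a two-finger parallel gripper is mounted at the origin on the work surface. World frame = base frame: x ahead of the robot, y to its left, z up, the work surface at z = 0. Lengths are in m, angles in rad, forces in N, time in s.
With the tool pointing down it reaches from about 0.25 to 0.725 m from the base axis. Payload 4 kg.
Tool frame: the origin (TCP) lies on the centre line of the jaws, within the pads' length; the fingertips stand 14 mm ahead of it and the grasp point (between the pads) lies 5 mm behind it; z points along the fingers, x is the direction in which the jaws open and shut, and the axes are right-handed (so a half turn about z gives the same grasp; the last joint's range is limited). The gripper opens to 85 mm and grips with 20 to 120 N. Pads are 22 mm wide; open, the fingers measure 114 mm over their backs; the gripper's body (76 mm by 85 mm) begins 54 mm behind the grasp point. The pads swing forward as they close: fully open they stand 13 mm farther back than shut.
Start: joints at [1.156, 0.241, 0.005, 1.335, 0, 1.571], TCP at [0.202, 0.458, 0.245] pointing down, gripper open.
Joint ranges: [-2.72, 2.72], [-1.05, 1.87], [-1.09, 1.28], [-1.99, 2.15], [-1.42, 1.44], [-3.14, 3.14]. Speed limits (rad/s): [2.79, 2.79, 3.14, 3.14, 3.14, 3.14].

## Interface

Orientations are given as a unit quaternion [x, y, z, w].
In Python, from workcell import bot gives the robot as it stands.
- The arm moves only by the tool play_rows, never from a script. Its argument "motion" is a list of rows, each an object with "fingers": the closure, from -1 (fully open) to 1 (shut), so that 0 is half open; "translation": the shift along the tool's x, y, z in cm, a list of three; "roll": the turn about the tool's z in degrees. A call has 1 to 20 rows; each row is the pose to reach, as a shift and turn from the pose commanded when the call began, along the tool's axes at that moment; what a row does not reach only later rows make up. A row lasts 1/12 s, in which the tool goes at most 41.7 mm and 7.16 degrees, less where a joint would pass 70% of its speed; a pose out of reach is approached as far as the arm can. A call with a gripper value outside its range is refused whole. The fingers move at their own pace and stop on an object; the grip force is fixed at half the most. Time passes only in rows, so rows that repeat a pose let the fingers close. It gives the time, the measured TCP pose, the force and the opening at its end, in the units of the state.
- bot.get_obs(): the state, without advancing time (a new reading comes with each control period).
- bot.camera(name): name is "scene" or "side" or "wrist"; returns a dict with "pixels" (400x640x3 uint8, red, green, blue), "intrinsics" (3x3 intrinsics, pixels), "k1" (the pictures are not rectified: a ray, as slopes to the right and down, at radius r is drawn at 1 + k1 r^2 times it, then the intrinsics apply), "world_to_cam" (4x4, takes a point from world to camera coordinates). Camera axes: x right, y down, z forward; pixel columns grow to the right and rows downward; lengths in m; the calibration is good to about 2 mm. A picture is of the moment at which its call begins. There is no depth.
- bot.job_done(): hands the job in, once; it reports no verdict.
The state is a dict: "clock": time; "joint_pos": joint angles; "joint_vel": joint speeds; "tau": joint torques, N m; "eef_pos": TCP position; "tool_rot": TCP orientation; "ft_force": force on the tool from outside, world axes, zero at the start; "ft_torque": the same for the moment, N m; "grip_width": finger opening in m.
Only numpy, scipy, OpenCV 4.12 (cv2) and the standard library are available. Lean on these libraries where they do the work, as an engineer would, in place of code of your own. Each camera call takes 0.05 s, during which the arm holds its last target. There are 200 camera calls.

## Working session

There is one attempt and no reset: what is moved stays moved. The work goes in short steps, Python scripts to look and compute and a tool call to move; the robot and the scene stay as the last step left them, time stands still between calls to the robot, and variables do not carry over. Pictures are saved under pics/ and viewed, about 8 in all and at most 12, crops included, and the job is handed in when it is done.

Besides the shell and the picture viewer there is one more tool, called as name(argument=value, ...) on one line, values as JSON. play_rows: Moves the arm, as the interface text tells. Its arguments: {"type":"object","properties":{"motion":{"type":"array","items":{"type":"object","properties":{"fingers":{"type":"number"},"translation":{"type":"array","items":{"type":"number"}},"roll":{"type":"number"}}}}},"required":["motion"]}

```bash
mkdir -p pics
cat > h.py <<'E'
import numpy as np, cv2
from workcell import bot
def snap(n,f):
    c=bot.camera(n); np.savez(f'pics/{f}.npz',**{k:np.array(v) for k,v in c.items()})
    cv2.imwrite(f'pics/{f}.png',c['pixels'][:,:,::-1]); return c
def load(f): return dict(np.load(f'pics/{f}.npz'))
def px2w(c,uv,z):
    K=c['intrinsics'];k=float(c['k1']);T=c['world_to_cam'];o=[]
    for u,v in np.atleast_2d(uv):
        d=np.array([(u-K[0,2])/K[0,0],(v-K[1,2])/K[1,1]]);s=d.copy()
        for _ in range(30): s=d/(1+k*(s@s))
        r=T[:3,:3].T@np.array([*s,1]);p=-T[:3,:3].T@T[:3,3]
        o.append(p+r*(z-p[2])/r[2])
    return np.array(o)
def w2px(c,P):
    K=c['intrinsics'];k=float(c['k1']);T=c['world_to_cam']
    q=np.atleast_2d(P)@T[:3,:3].T+T[:3,3];s=q[:,:2]/q[:,2:]
    s=s*(1+k*(s**2).sum(1,keepdims=True));return s*[K[0,0],K[1,1]]+[K[0,2],K[1,2]]
E
python3 - <<'E'
from h import *
for n in['scene','side','wrist']:
    c=snap(n,n+'0');print(n,c['intrinsics'].tolist(),c['k1'],np.round(-c['world_to_cam'][:3,:3].T@c['world_to_cam'][:3,3],3))
print(bot.get_obs())
E
```

```text
scene [[494.55086589489173, 0.0, 310.8360938066915], [0.0, 494.55086589489173, 207.20638737099827], [0.0, 0.0, 1.0]] 0.05251894946109622 [ 1.55  -0.327  1.023]
side [[381.52364660463786, 0.0, 318.342867796423], [0.0, 381.52364660463786, 202.31153601804633], [0.0, 0.0, 1.0]] -0.09265988395112021 [-0.028 -0.714  0.655]
wrist [[280.42579379178585, 0.0, 320.0665690381771], [0.0, 280.42579379178585, 200.49361995868009], [0.0, 0.0, 1.0]] 0.00016907651623350876 [0.133 0.488 0.373]
{'clock': 0.15, 'joint_pos': array([1.15604897e+00, 2.41238955e-01, 4.06056936e-03, 1.33522590e+00,
       5.35267106e-06, 1.57078590e+00]), 'joint_vel': array([ 0.00028284, -0.00194576,  0.00371705,  0.00051899, -0.0005234 ,
       -0.0007942 ]), 'tau': array([-5.23074686e-04, -3.72635043e+01,  2.52638465e+01,  1.23404892e-02,
       -6.75438969e-05,  7.66986176e-06]), 'eef_pos': array([0.20129497, 0.45719413, 0.24462821]), 'tool_rot': array([ 8.37540529e-01,  5.46374611e-01, -6.74834470e-04,  4.37026863e-04]), 'ft_force': array([ 0.76470079, -0.18147399, -0.65895784]), 'ft_torque': array([ 0.0001133 , -0.03190661,  0.03513071]), 'grip_width': 0.08557388516840873}
```

View pics/scene0.png

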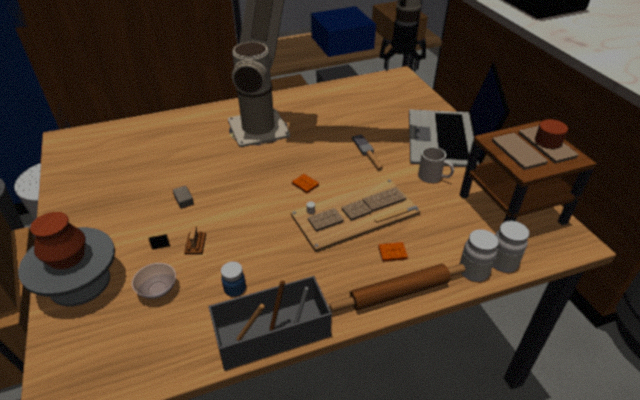

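View pics/side0.png

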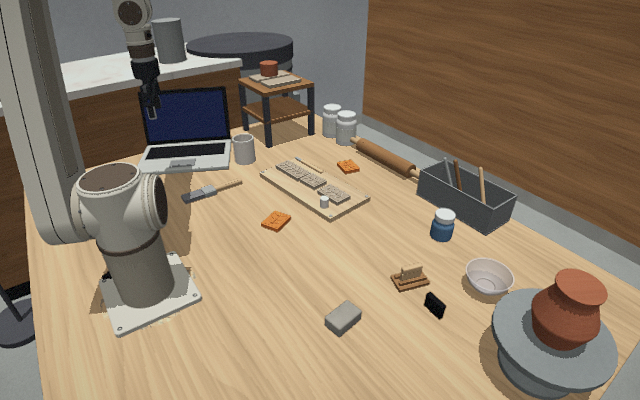

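The scene camera shows the board at about (355,212) with a gap between the left (shorter) tile at (326,219) and the middle tile at (357,209). The spacer-shaped objects are the wooden one in the rack (scene 195,242; side 410,275) and a black one (scene 160,241; side 435,305). The wooden one in the rack fits the description. For tiles, the orange ones at (305,183) and (393,251) are look-alikes, and the clay middle one at (357,209) is meant. I'll confirm with an enlarged crop.

Run:
```python
import cv2,numpy as np
s=cv2.imread('pics/scene0.png');d=cv2.imread('pics/side0.png')
def cr(i,x,y,w,h,W,H): return cv2.resize(i[y:y+h,x:x+w],(W,H),interpolation=cv2.INTER_CUBIC)
a=np.hstack([cr(s,285,175,140,75,480,257),cr(s,140,215,80,64,320,257)])
b=np.hstack([cr(d,255,145,120,80,480,320),cr(d,380,250,80,80,320,320)])
cv2.imwrite('pics/crop0.png',np.vstack([a,b]))
```

```text
(no output)
```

View pics/crop0.png

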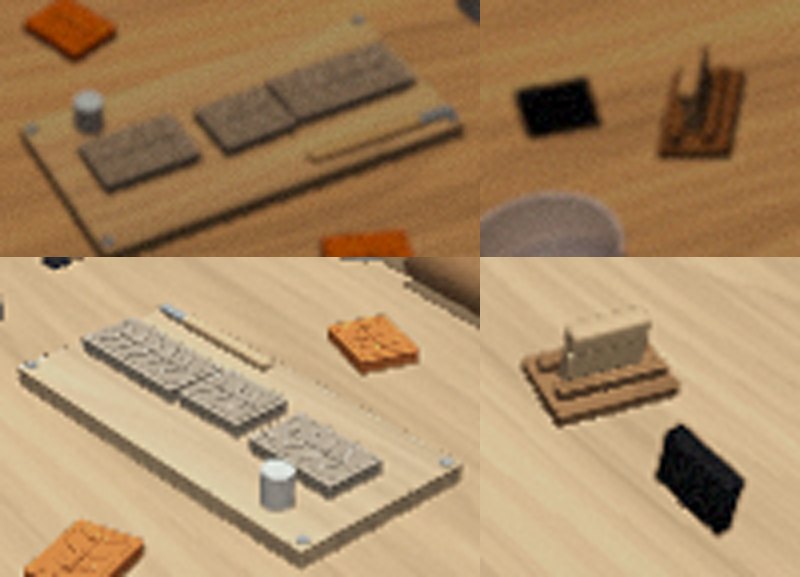

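The crop confirms it: the wooden spacer is in the rack at side (410,270), and the black one stands beside it. The grey clay middle tile has its wide joint towards the tile next to the kiln prop.

Run:
```python
from h import *
s=load('scene0');d=load('side0')
fs=lambda u:[(255+a/4,145+(b-257)/4) for a,b in u]
fr=lambda u:[(380+(a-480)/4,250+(b-257)/4) for a,b in u]
gs=lambda u:[(285+a*140/480,175+b*75/257) for a,b in u]
gr=lambda u:[(140+(a-480)/4,215+b/4) for a,b in u]
P=lambda n,c,u,z:print(n,np.round(px2w(c,u,z)[:,:2],4).tolist())
P('board side L,B,R',d,fs([(20,375),(300,552),(460,467)]),.018)
P('board scene L,B,R',s,gs([(23,128),(107,245),(460,120)]),.018)
P('sp top side',d,fr([(567,330),(650,318)]),.05)
P('sp top scene',s,gr([(705,48),(688,75)]),.05)
P('rack side L,B,R',d,fr([(522,358),(558,415),(680,380)]),.010)
P('rack scene TL,TR,BR,BL',s,gr([(677,70),(744,70),(730,150),(660,150)]),.010)
P('small side L B R top',d,fs([(250,440),(332,488),(382,465)]),.032)
P('small scene L B R top',s,gs([(80,152),(107,188),(200,155)]),.032)
P('loose side topcorners L(near) B R',d,fs([(180,392),(240,428),(287,405)]),.032)
P('loose scene top TL BL BR TR',s,gs([(196,112),(232,150),(297,130),(263,88)]),.032)
```

```text
board side L,B,R [[0.4557, 0.3002], [0.497, -0.0344], [0.6609, -0.0188]]
board scene L,B,R [[0.5022, -0.0321], [0.6591, -0.0112], [0.6258, 0.3277]]
sp top side [[0.4896, -0.3139], [0.5354, -0.3352]]
sp top scene [[0.4991, -0.3117], [0.5217, -0.3273]]
rack side L,B,R [[0.4851, -0.2884], [0.4698, -0.3333], [0.5472, -0.3563]]
rack scene TL,TR,BR,BL [[0.4715, -0.3339], [0.4885, -0.2885], [0.5631, -0.3122], [0.5461, -0.3577]]
small side L B R top [[0.5405, 0.0872], [0.5513, -0.0006], [0.6003, 0.0018]]
small scene L B R top [[0.5622, -0.0002], [0.6108, 0.0065], [0.6011, 0.0935]]
loose side topcorners L(near) B R [[0.5365, 0.1784], [0.5443, 0.1058], [0.5942, 0.1122]]
loose scene top TL BL BR TR [[0.5499, 0.1108], [0.6049, 0.1212], [0.6014, 0.1829], [0.5415, 0.1778]]
```

play_rows(motion=[{"fingers":-1,"translation":[-10,20,-3],"roll":0},{"fingers":-1,"translation":[-10,20,-3],"roll":0},{"fingers":-1,"translation":[-10,20,-3],"roll":0},{"fingers":-1,"translation":[-10,20,-3],"roll":0},{"fingers":-1,"translation":[-10,20,-3],"roll":0},{"fingers":-1,"translation":[-21.7,42.1,-5.5],"roll":0},{"fingers":-1,"translation":[-21.7,42.1,-5.5],"roll":0},{"fingers":-1,"translation":[-21.7,42.1,-5.5],"roll":0},{"fingers":-1,"translation":[-21.7,42.1,-5.5],"roll":0},{"fingers":-1,"translation":[-21.7,42.1,-5.5],"roll":0},{"fingers":-1,"translation":[-21.7,42.1,-5.5],"roll":0},{"fingers":-1,"translation":[-21.7,42.1,-5.5],"roll":0},{"fingers":-1,"translation":[-21.7,42.1,-5.5],"roll":0},{"fingers":-1,"translation":[-21.7,42.1,-5.5],"roll":0},{"fingers":-1,"translation":[-21.7,42.1,-5.5],"roll":0},{"fingers":-1,"translation":[-21.7,42.1,-5.5],"roll":0}])

```text
clock: 1.48
eef_pos: [0.4985, 0.0903, 0.3001]
tool_rot: [0.837, 0.547, -0.0, -0.0]
ft_force: [0.9, 0.6, 0.9]
grip_width: 0.0851
```

```bash
cat >> h.py <<'E'
def head(q): 
    x,y,z,w=q; return np.degrees(np.arctan2(2*(x*y+z*w),1-2*(y*y+z*z)))
def plan(P,h,wrap=False):
    o=bot.get_obs();h0=head(o['tool_rot']);a=np.radians(h0);d=np.array(P)-o['eef_pos']
    print('at',np.round(o['eef_pos'],4),'h %.2f'%h0,'j6 %.3f t %.2f w %.4f'%(o['joint_pos'][5],o['clock'],o['grip_width']),'F',np.round(o['ft_force'],1))
    print('move cm',np.round(100*np.array([d[0]*np.cos(a)+d[1]*np.sin(a),d[0]*np.sin(a)-d[1]*np.cos(a),-d[2]]),2),'roll %.2f'%-((h-h0+180)%360-180))
E
python3 - <<'E'
from h import *
snap('wrist','w1');plan([.5148,-.3235,.2],72)
E
```

```text
at [0.4985 0.0904 0.3002] h 66.35 j6 0.592 t 1.53 w 0.0852 F [0.2 0.2 0.2]
move cm [-37.26  18.1   10.02] roll -5.65
```

View pics/w1.png

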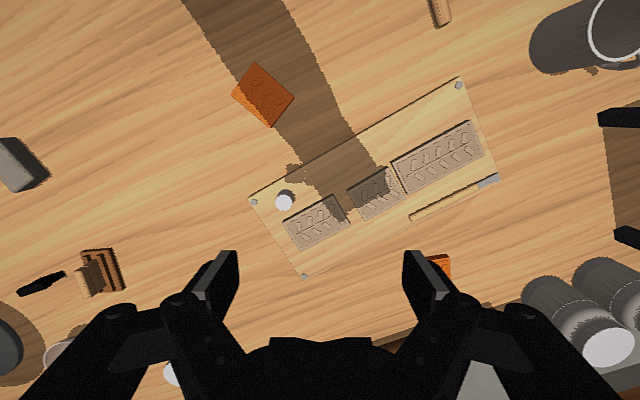

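The wrist picture shows the board corners at (250,200), (460,80), (498,183) and (306,277), with the wide joint around (348,207). The rack and wooden spacer are at (100,272), and the black look-alike is at (42,283). Next I'll move above the rack.

play_rows(motion=[{"fingers":-1,"translation":[-37.3,18.1,10],"roll":-5.6},{"fingers":-1,"translation":[-37.3,18.1,10],"roll":-5.6},{"fingers":-1,"translation":[-37.3,18.1,10],"roll":-5.6},{"fingers":-1,"translation":[-37.3,18.1,10],"roll":-5.6},{"fingers":-1,"translation":[-37.3,18.1,10],"roll":-5.6},{"fingers":-1,"translation":[-37.3,18.1,10],"roll":-5.6},{"fingers":-1,"translation":[-37.3,18.1,10],"roll":-5.6},{"fingers":-1,"translation":[-37.3,18.1,10],"roll":-5.6},{"fingers":-1,"translation":[-37.3,18.1,10],"roll":-5.6},{"fingers":-1,"translation":[-37.3,18.1,10],"roll":-5.6},{"fingers":-1,"translation":[-37.3,18.1,10],"roll":-5.6},{"fingers":-1,"translation":[-37.3,18.1,10],"roll":-5.6},{"fingers":-1,"translation":[-37.3,18.1,10],"roll":-5.6},{"fingers":-1,"translation":[-37.3,18.1,10],"roll":-5.6},{"fingers":-1,"translation":[-37.3,18.1,10],"roll":-5.6}])

```text
clock: 2.78
eef_pos: [0.5153, -0.323, 0.2013]
tool_rot: [0.809, 0.588, 0.0, 0.0]
ft_force: [0.4, 0.1, -0.4]
grip_width: 0.0853
```

Run:
```python
from h import *
c=snap('wrist','w2');plan([.5148,-.3235,.1],72)
b=load('w1')
i=c['pixels'][:,:,::-1][150:350,180:460]
j=b['pixels'][:,:,::-1][70:285,240:510]
cv2.imwrite('pics/w2c.png',cv2.resize(i,None,fx=2.85,fy=2.85,interpolation=2))
cv2.imwrite('pics/w1c.png',cv2.resize(j,None,fx=2.75,fy=2.75,interpolation=2))
```

```text
at [ 0.5154 -0.3231  0.2013] h 72.00 j6 -0.246 t 2.83 w 0.0852 F [ 0.3  0.2 -0.2]
move cm [-0.06 -0.04 10.13] roll -0.00
```

View pics/w2c.png

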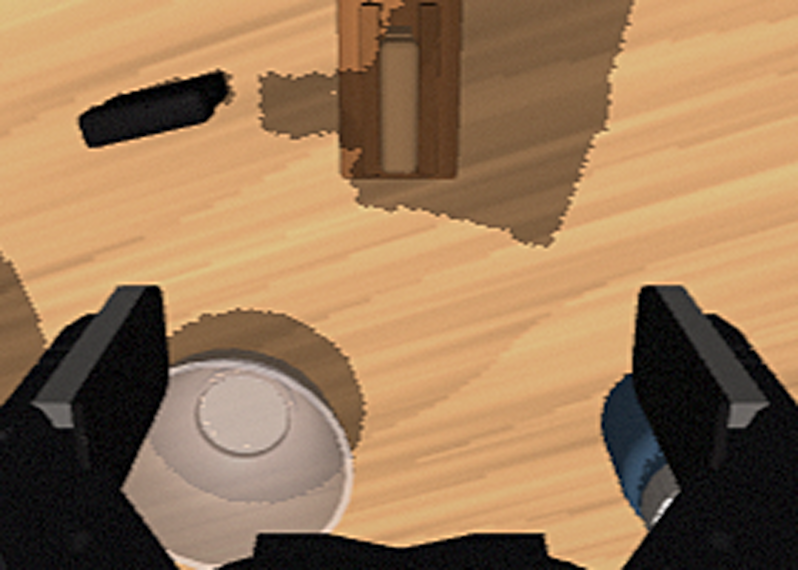

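View pics/w1c.png

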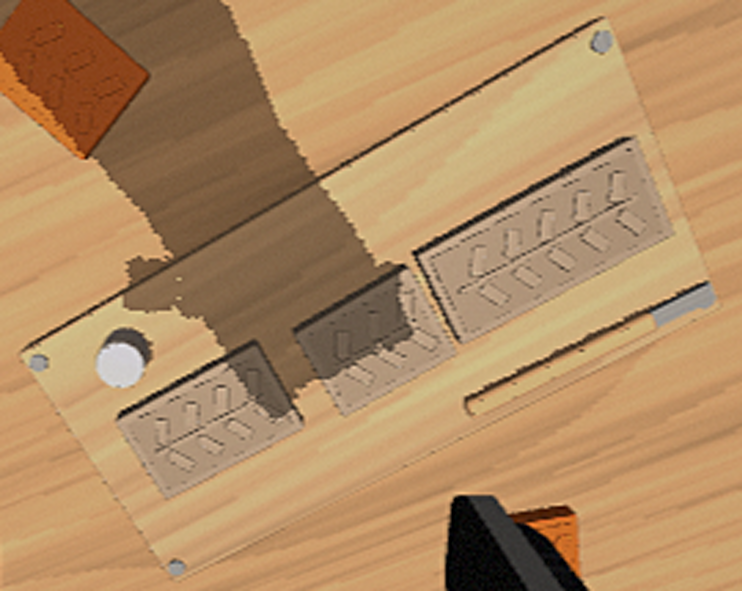

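The rack crop shows the spacer's grip top from (400,42) to (400,172) in the crop, with the rack aligned with the tool. The board crop shows all three tiles and the wide joint clearly. I'll compute poses from these.

Run:
```python
from h import *
from scipy.optimize import least_squares
c=load('w2');b=load('w1')
f2=lambda u:[(180+x/2.85,150+y/2.85) for x,y in u]
f1=lambda u:np.array([(240+x/2.75,70+y/2.75) for x,y in u])
p=px2w(c,f2([(400,41),(400,172)]),.05);print('sp ends',np.round(p,4),'mid',np.round(p.mean(0),4),'len',np.linalg.norm(p[1]-p[0]),'ang',np.degrees(np.arctan2(*(p[0]-p[1])[[1,0]])))
p=px2w(c,f2([(383,110),(418,110)]),.05);print('thick ctr',np.round(p.mean(0),4),np.linalg.norm(p[1]-p[0]))
p=px2w(c,f2([(340,178),(458,178)]),.01);print('rack near',np.round(p,4))
def fit(name,px,sx,sy,z,x0):
    L=np.array([(-1,-1),(1,-1),(1,1),(-1,1)])*[sx/2,sy/2]
    def r(q):
        C,S=np.cos(q[2]),np.sin(q[2]);P=np.c_[L@np.array([[C,S],[-S,C]])+q[:2],np.full(4,z)]
        return (w2px(b,P)-px).ravel()
    s=least_squares(r,x0);print(name,np.round(s.x[:2],4),'yaw %.2f'%np.degrees(s.x[2]),'rms px %.2f'%np.sqrt((s.fun**2).mean()));return s.x
# corners order: (-x,-y),(+x,-y),(+x,+y),(-x,+y)
fit('board',f1([(22,350),(172,577),(716,300),(605,18)]),.17,.35,.018,[.56,.14,.1])
B=fit('small',f1([(120,418),(168,497),(301,420),(255,343)]),.056,.09,.032,[.57,.045,.1])
M=fit('loose',f1([(294,331),(347,414),(456,346),(405,265)]),.056,.07,.032,[.57,.14,.1])
G=fit('large',f1([(416,255),(463,341),(672,237),(632,139)]),.056,.12,.032,[.54,.24,.1])
print(np.linalg.norm(G[:2]-B[:2]),'row yaw',np.degrees(np.arctan2(*(G-B)[[1,0]]))-90, np.linalg.norm(M[:2]-B[:2]))
T=np.linalg.inv(c['world_to_cam']);print('cam z axis',T[:3,2])
for k in (c,b):print(np.round(np.linalg.inv(k['world_to_cam'])[:3,3],4))
```

```text
sp ends [[ 0.4901 -0.3139  0.05  ]
 [ 0.5366 -0.3291  0.05  ]] mid [ 0.5133 -0.3215  0.05  ] len 0.048866009903972156 ang 161.91099966647354
thick ctr [ 0.514  -0.3216  0.05  ] 0.0126612074252801
rack near [[ 0.5445 -0.3584  0.01  ]
 [ 0.56   -0.3108  0.01  ]]
board [0.5615 0.1499] yaw 5.97 rms px 1.88
small [0.5721 0.0523] yaw 6.91 rms px 1.21
loose [0.5653 0.1517] yaw 9.74 rms px 0.78
large [0.5526 0.2488] yaw 5.51 rms px 0.99
0.19750437305246715 row yaw 5.654060643531295 0.09962986058767162
cam z axis [ 0.28127254 -0.09169294 -0.95523723]
[ 0.4437 -0.2991  0.3298]
[0.4298 0.121  0.4288]
```

play_rows(motion=[{"fingers":-0.1,"translation":[0.1,-0.2,5],"roll":0},{"fingers":-0.1,"translation":[0.1,-0.2,5],"roll":0},{"fingers":-0.1,"translation":[0.1,-0.2,9],"roll":0},{"fingers":-0.1,"translation":[0.1,-0.2,9],"roll":0},{"fingers":-0.1,"translation":[0.1,-0.2,11],"roll":0},{"fingers":-0.1,"translation":[0.1,-0.2,12],"roll":0},{"fingers":-0.1,"translation":[0.1,-0.2,12],"roll":0},{"fingers":-0.1,"translation":[0.1,-0.2,12],"roll":0},{"fingers":-0.1,"translation":[0.1,-0.2,12],"roll":0}])

```text
clock: 3.58
eef_pos: [0.5139, -0.3238, 0.082]
tool_rot: [0.81, 0.587, 0.0, 0.001]
ft_force: [-0.3, 0.7, 0.0]
grip_width: 0.0468
```

Run:
```python
from h import *
c=snap('wrist','w3');plan([.5137,-.3215,.044],71.9)
cv2.imwrite('pics/w3c.png',c['pixels'][100:,120:520,::-1])
```

```text
at [ 0.514  -0.3239  0.0821] h 71.84 j6 -0.245 t 3.63 w 0.0470 F [ 1.1  0.3 -0.2]
move cm [ 0.22 -0.11  3.81] roll -0.06
```

View pics/w3c.png

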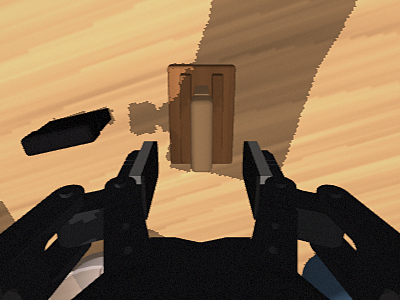

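The spacer's grip is centred between the jaws, at (202,130) in the crop with the pads at 157 and 245. I'll descend the rest of the way and close.

play_rows(motion=[{"fingers":-0.1,"translation":[0.1,-0.1,2],"roll":0},{"fingers":-0.1,"translation":[0.1,-0.1,3],"roll":0},{"fingers":-0.1,"translation":[0.1,-0.1,3.8],"roll":0},{"fingers":-0.1,"translation":[0.1,-0.1,3.8],"roll":0},{"fingers":-0.1,"translation":[0.1,-0.1,3.8],"roll":0},{"fingers":1,"translation":[0.1,-0.1,3.8],"roll":0},{"fingers":1,"translation":[0.1,-0.1,3.8],"roll":0},{"fingers":1,"translation":[0.1,-0.1,3.8],"roll":0},{"fingers":1,"translation":[0.1,-0.1,3.8],"roll":0},{"fingers":1,"translation":[0.1,-0.1,3.8],"roll":0},{"fingers":1,"translation":[0.1,-0.1,3.8],"roll":0},{"fingers":1,"translation":[0.1,-0.1,3.8],"roll":0},{"fingers":1,"translation":[0.1,-0.1,3.8],"roll":0}])

```text
clock: 4.72
eef_pos: [0.5131, -0.3226, 0.0433]
tool_rot: [0.81, 0.587, 0.0, 0.001]
ft_force: [-0.3, -0.0, 6.0]
grip_width: 0.0126
```

play_rows(motion=[{"fingers":1,"translation":[0,0,-1],"roll":0},{"fingers":1,"translation":[0,0,-2],"roll":0},{"fingers":1,"translation":[0,0,-4],"roll":0},{"fingers":1,"translation":[0,0,-7],"roll":0},{"fingers":1,"translation":[0,0,-10],"roll":0},{"fingers":1,"translation":[0,0,-13],"roll":0},{"fingers":1,"translation":[0,0,-14],"roll":0},{"fingers":1,"translation":[0,0,-14],"roll":0},{"fingers":1,"translation":[0,0,-14],"roll":0}])

```text
clock: 5.47
eef_pos: [0.5124, -0.3221, 0.1824]
tool_rot: [0.81, 0.587, 0.0, 0.0]
ft_force: [0.3, 0.6, -0.9]
grip_width: 0.0126
```

Run:
```python
from h import *
plan([.5665,.107,.15],95.8)
```

```text
at [ 0.5124 -0.3221  0.1824] h 71.83 j6 -0.244 t 5.47 w 0.0126 F [ 0.3  0.6 -0.9]
move cm [42.46 -8.24  3.24] roll -23.97
```

play_rows(motion=[{"fingers":1,"translation":[1,0,0],"roll":-1},{"fingers":1,"translation":[3,-0.5,0],"roll":-3},{"fingers":1,"translation":[6,-1.2,0],"roll":-5},{"fingers":1,"translation":[9,-1.8,0],"roll":-7},{"fingers":1,"translation":[12,-2.4,0],"roll":-9},{"fingers":1,"translation":[15,-3,0],"roll":-11},{"fingers":1,"translation":[18,-3.5,0.5],"roll":-13},{"fingers":1,"translation":[21,-4.1,1],"roll":-15},{"fingers":1,"translation":[24,-4.7,1.5],"roll":-17},{"fingers":1,"translation":[27,-5.3,2],"roll":-19},{"fingers":1,"translation":[30,-5.8,2.5],"roll":-21},{"fingers":1,"translation":[33,-6.4,3],"roll":-22},{"fingers":1,"translation":[36,-7,3.2],"roll":-23},{"fingers":1,"translation":[39,-7.6,3.2],"roll":-24},{"fingers":1,"translation":[41,-8,3.2],"roll":-24},{"fingers":1,"translation":[42.4,-8.2,3.2],"roll":-24},{"fingers":1,"translation":[42.4,-8.2,3.2],"roll":-24},{"fingers":1,"translation":[42.4,-8.2,3.2],"roll":-24},{"fingers":1,"translation":[42.4,-8.2,3.2],"roll":-24}])

```text
clock: 7.05
eef_pos: [0.566, 0.1055, 0.1494]
tool_rot: [0.67, 0.742, -0.001, -0.0]
ft_force: [-0.1, 0.6, -0.1]
grip_width: 0.0126
```

Run:
```python
from h import *
plan([.5665,.107,.1],95.8)
c=snap('wrist','w4')
cv2.imwrite('pics/w4c.png',cv2.resize(c['pixels'][90:330,180:480,::-1],None,fx=2.5,fy=2.5,interpolation=2))
```

```text
at [0.566  0.1055 0.1494] h 95.81 j6 0.083 t 7.05 w 0.0126 F [-0.1  0.6 -0.1]
move cm [0.14 0.07 4.94] roll 0.01
```

View pics/w4c.png

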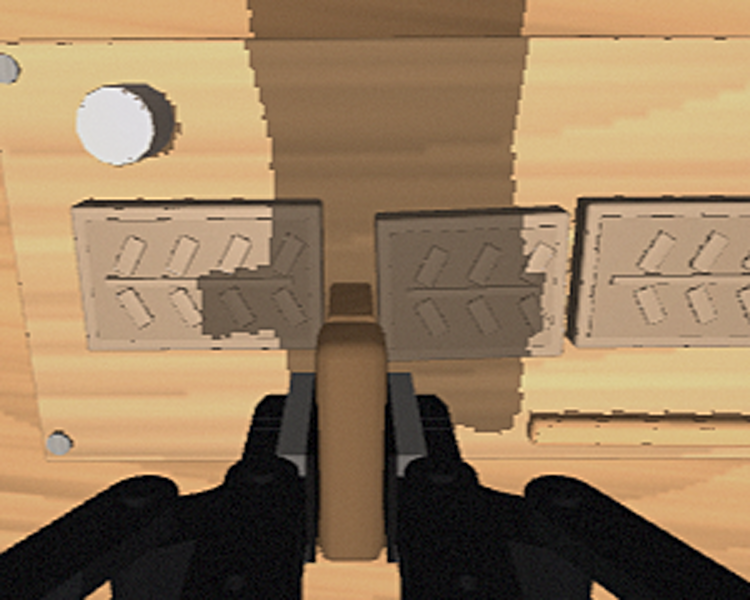

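The spacer is held upright at crop x≈351. The joint spans crop x from 323 (small tile) to 377 (loose tile), so it's laterally centred. I'll refine the tile poses from this view.

Run:
```python
from h import *
from scipy.optimize import least_squares
b=load('w4')
f=lambda u:np.array([(180+x/2.5,90+y/2.5) for x,y in u])
def fit(name,px,sx,sy,z,x0):
    L=np.array([(-1,-1),(1,-1),(1,1),(-1,1)])*[sx/2,sy/2];ok=~np.isnan(px[:,0])
    def r(q):
        C,S=np.cos(q[2]),np.sin(q[2]);P=np.c_[L@np.array([[C,S],[-S,C]])+q[:2],np.full(4,z)]
        return (w2px(b,P)-px)[ok].ravel()
    s=least_squares(r,x0);print(name,np.round(s.x[:2],4),'yaw %.2f'%np.degrees(s.x[2]),'rms px %.2f'%np.sqrt((s.fun**2).mean()));return s.x
n=np.nan
S=fit('small',f([(74,207),(90,350),(n,n),(322,203)]),.056,.09,.032,[.57,.045,.1])
M=fit('loose',f([(376,214),(380,361),(563,356),(567,208)]),.056,.07,.032,[.57,.14,.1])
p=px2w(b,f([(10,150),(45,460)]),.018);print(p)
p=px2w(b,f([(0,38),(750,40)]),.018);print('board near edge yaw',np.degrees(np.arctan2(p[1,1]-p[0,1],p[1,0]-p[0,0]))-90,p)
for nm,q,sg,l in(('smalledge',S,1,.045),('looseedge',M,-1,.035)):
    e=q[:2]+sg*l*np.array([-np.sin(q[2]),np.cos(q[2])]);print(nm,np.round(e,4))
```

```text
small [0.5732 0.0523] yaw 6.34 rms px 0.60
loose [0.5662 0.1508] yaw 7.90 rms px 0.76
[[ 0.53488775 -0.02300896  0.018     ]
 [ 0.66428278 -0.01377216  0.018     ]]
board near edge yaw 5.558145018862106 [[ 0.49585879 -0.0248614   0.018     ]
 [ 0.47031792  0.23759853  0.018     ]]
smalledge [0.5682 0.0971]
looseedge [0.571  0.1161]
```

play_rows(motion=[{"fingers":1,"translation":[0.05,0.1,2],"roll":0},{"fingers":1,"translation":[0.05,0.1,4],"roll":0},{"fingers":1,"translation":[0.05,0.1,6],"roll":0},{"fingers":1,"translation":[0.05,0.1,7],"roll":0},{"fingers":1,"translation":[0.05,0.1,7.5],"roll":0},{"fingers":1,"translation":[0.05,0.1,8],"roll":0},{"fingers":1,"translation":[0.05,0.1,8.5],"roll":0},{"fingers":1,"translation":[0.05,0.1,9],"roll":0},{"fingers":1,"translation":[0.05,0.1,9.3],"roll":0},{"fingers":1,"translation":[0.05,0.1,9.6],"roll":0},{"fingers":1,"translation":[0.05,0.1,9.6],"roll":0},{"fingers":1,"translation":[0.05,0.1,9.6],"roll":0}])

```text
clock: 8.1
eef_pos: [0.5677, 0.107, 0.0544]
tool_rot: [0.67, 0.742, 0.0, 0.0]
ft_force: [-0.6, -0.5, -0.5]
grip_width: 0.0126
```

Run:
```python
from h import *
plan([.5665,.107,.0513],95.8)
c=snap('wrist','w5');d=snap('side','side5')
a=cv2.resize(c['pixels'][100:300,220:420,::-1],(400,400),interpolation=2)
g=cv2.resize(d['pixels'][150:230,270:350,::-1],(400,400),interpolation=2)
cv2.imwrite('pics/w5c.png',np.hstack([a,g]))
```

```text
at [0.5677 0.107  0.0544] h 95.84 j6 0.084 t 8.10 w 0.0126 F [-0.6 -0.5 -0.5]
move cm [ 0.01 -0.12  0.31] roll 0.04
```

View pics/w5c.png

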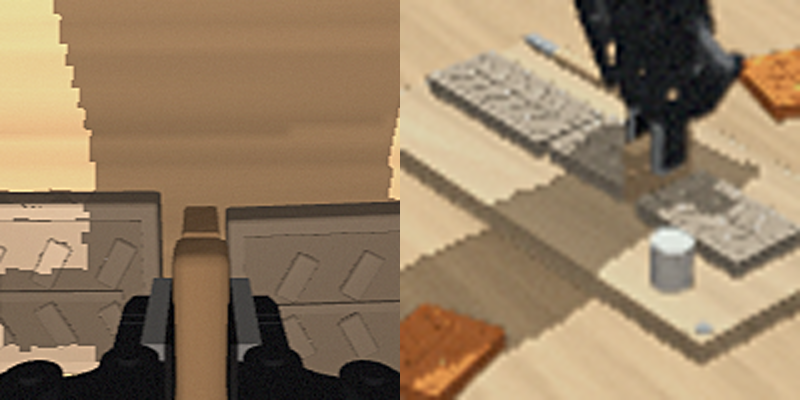

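The spacer blade is in the joint (wrist crop x 183–217, gap 160–226), a bit closer to the loose tile. I'll nudge it 1 mm and go down to contact.

play_rows(motion=[{"fingers":1,"translation":[-0.1,-0.1,0],"roll":0},{"fingers":1,"translation":[-0.1,-0.1,0.1],"roll":0},{"fingers":1,"translation":[-0.1,-0.1,0.2],"roll":0},{"fingers":1,"translation":[-0.1,-0.1,0.25],"roll":0},{"fingers":1,"translation":[-0.1,-0.1,0.3],"roll":0},{"fingers":1,"translation":[-0.1,-0.1,0.3],"roll":0}])

```text
clock: 8.7
eef_pos: [0.5668, 0.1058, 0.0513]
tool_rot: [0.67, 0.742, -0.0, 0.0]
ft_force: [-0.1, 0.0, -0.6]
grip_width: 0.0128
```

Not in contact yet; I'll lower it in small steps.

play_rows(motion=[{"fingers":1,"translation":[0,0,0.05],"roll":0},{"fingers":1,"translation":[0,0,0.1],"roll":0},{"fingers":1,"translation":[0,0,0.1],"roll":0},{"fingers":1,"translation":[0,0,0.1],"roll":0}])

```text
clock: 9.03
eef_pos: [0.5668, 0.1058, 0.0512]
tool_rot: [0.67, 0.742, 0.0, 0.0]
ft_force: [-2.9, -0.5, 6.1]
grip_width: 0.0127
```

Contact at 6 N. Now I'll release and lift straight up.

play_rows(motion=[{"fingers":0.5,"translation":[0,0,0],"roll":0},{"fingers":0.2,"translation":[0,0,0],"roll":0},{"fingers":0,"translation":[0,0,0],"roll":0},{"fingers":0,"translation":[0,0,0],"roll":0},{"fingers":0,"translation":[0,0,0],"roll":0},{"fingers":0,"translation":[0,0,-1],"roll":0},{"fingers":0,"translation":[0,0,-2.5],"roll":0},{"fingers":-0.5,"translation":[0,0,-5],"roll":0},{"fingers":-1,"translation":[0,0,-8],"roll":0},{"fingers":-1,"translation":[0,0,-10],"roll":0},{"fingers":-1,"translation":[0,0,-10],"roll":0},{"fingers":-1,"translation":[0,0,-10],"roll":0}])

```text
clock: 10.03
eef_pos: [0.5681, 0.1061, 0.1526]
tool_rot: [0.67, 0.742, 0.002, 0.001]
ft_force: [0.2, -1.3, 0.3]
grip_width: 0.0855
```

Run:
```python
from h import *
plan([.5662,.1508,.15],7.9)
c=snap('wrist','w6')
cv2.imwrite('pics/w6c.png',cv2.resize(c['pixels'][90:330,180:480,::-1],None,fx=2.5,fy=2.5,interpolation=2))
```

```text
at [0.5681 0.1061 0.1526] h 95.84 j6 0.083 t 10.03 w 0.0855 F [ 0.2 -1.3  0.3]
move cm [4.47 0.27 0.26] roll 87.94
```

View pics/w6c.png

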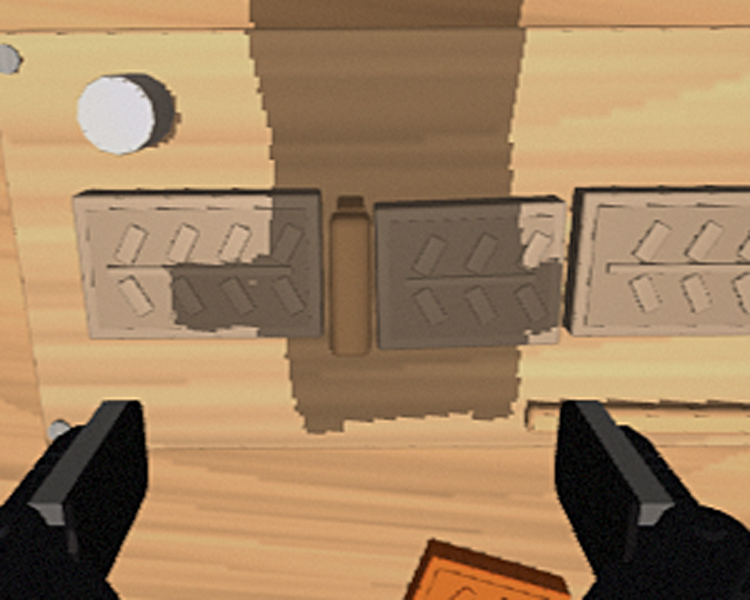

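The spacer stands upright and free in the joint at crop (351,285), with clearance on both sides (322 and 376). I'll recompute poses and then go to the loose tile.

Run:
```python
from h import *
from scipy.optimize import least_squares
b=load('w6')
f=lambda u:np.array([(180+x/2.5,90+y/2.5) for x,y in u])
def fit(name,px,sx,sy,z,x0):
    L=np.array([(-1,-1),(1,-1),(1,1),(-1,1)])*[sx/2,sy/2];ok=~np.isnan(px[:,0])
    def r(q):
        C,S=np.cos(q[2]),np.sin(q[2]);P=np.c_[L@np.array([[C,S],[-S,C]])+q[:2],np.full(4,z)]
        return (w2px(b,P)-px)[ok].ravel()
    s=least_squares(r,x0);print(name,np.round(s.x[:2],4),'yaw %.2f'%np.degrees(s.x[2]),'rms px %.2f'%np.sqrt((s.fun**2).mean()));return s.x
S=fit('small',f([(75,196),(90,339),(322,335),(321,192)]),.056,.09,.032,[.57,.045,.1])
M=fit('loose',f([(376,204),(380,349),(560,343),(564,199)]),.056,.07,.032,[.57,.14,.1])
P=fit('spacer',f([(331,213),(331,355),(371,355),(371,213)]),.05,.014,.058,[.57,.11,.1])
y=np.array([-np.sin(.105),np.cos(.105)]);x=np.array([y[1],-y[0]])
for n,q in(('loose',M),('sp',P)):print(n,'rel small (x,y)',np.round([(q-S)[:2]@x,(q-S)[:2]@y],4))
plan([*M[:2],.1],7)
```

```text
small [0.5726 0.0518] yaw 6.29 rms px 0.80
loose [0.5659 0.151 ] yaw 7.93 rms px 0.80
spacer [0.5657 0.1065] yaw 5.75 rms px 0.33
loose rel small (x,y) [0.0037 0.0993]
sp rel small (x,y) [-0.0011  0.0551]
at [0.5669 0.1058 0.1509] h 95.84 j6 0.083 t 10.08 w 0.0855 F [ 0.1 -1.  -0.4]
move cm [4.51 0.36 5.09] roll 88.84
```

play_rows(motion=[{"fingers":-0.55,"translation":[1,0.1,0],"roll":7},{"fingers":-0.55,"translation":[2,0.2,0],"roll":14},{"fingers":-0.55,"translation":[3,0.3,0],"roll":21},{"fingers":-0.55,"translation":[4,0.4,0],"roll":28},{"fingers":-0.55,"translation":[4.5,0.4,0],"roll":35},{"fingers":-0.55,"translation":[4.5,0.4,0],"roll":42},{"fingers":-0.55,"translation":[4.5,0.4,0],"roll":49},{"fingers":-0.55,"translation":[4.5,0.4,0],"roll":56},{"fingers":-0.55,"translation":[4.5,0.4,0],"roll":63},{"fingers":-0.55,"translation":[4.5,0.4,0],"roll":70},{"fingers":-0.55,"translation":[4.5,0.4,1],"roll":77},{"fingers":-0.55,"translation":[4.5,0.4,3],"roll":84},{"fingers":-0.55,"translation":[4.5,0.4,5],"roll":88.3},{"fingers":-0.55,"translation":[4.5,0.4,6],"roll":88.3},{"fingers":-0.55,"translation":[4.5,0.4,7],"roll":88.3},{"fingers":-0.55,"translation":[4.5,0.4,7],"roll":88.3},{"fingers":-0.55,"translation":[4.5,0.4,7],"roll":88.3}])

```text
clock: 11.5
eef_pos: [0.5657, 0.1509, 0.0797]
tool_rot: [0.998, 0.066, -0.001, 0.0]
ft_force: [-0.7, 0.4, 0.2]
grip_width: 0.0663
```

Run:
```python
from h import *
plan([.5659,.151,.035],7.5)
c=snap('wrist','w7')
cv2.imwrite('pics/w7c.png',cv2.resize(c['pixels'][100:400,120:520,::-1],None,fx=2,fy=2,interpolation=2))
```

```text
at [0.5657 0.1509 0.0797] h 7.60 j6 1.699 t 11.50 w 0.0663 F [-0.7  0.4  0.2]
move cm [ 0.02 -0.01  4.47] roll 0.10
```

View pics/w7c.png

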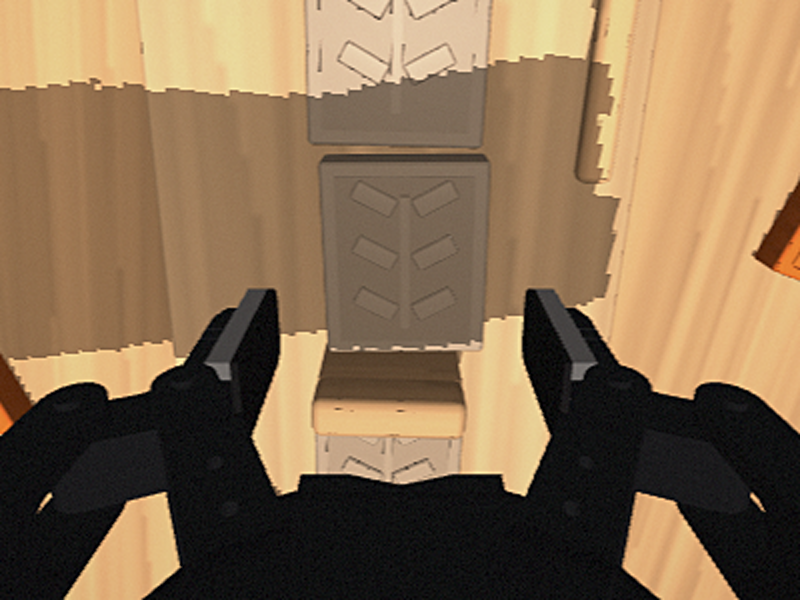

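The jaws (277–525) straddle the tile (320–488), centred to within about 1 mm. The spacer is standing at (390,415). Now I'll descend.

play_rows(motion=[{"fingers":-0.55,"translation":[0.1,0,2],"roll":0},{"fingers":-0.55,"translation":[0.1,0,3.5],"roll":0},{"fingers":-0.55,"translation":[0.1,0,4.2],"roll":0},{"fingers":-0.55,"translation":[0.1,0,4.6],"roll":0},{"fingers":-0.55,"translation":[0.1,0,4.6],"roll":0},{"fingers":-0.55,"translation":[0.1,0,4.6],"roll":0}])

```text
clock: 12.05
eef_pos: [0.5678, 0.1513, 0.0352]
tool_rot: [0.998, 0.066, 0.001, -0.0]
ft_force: [1.0, -0.3, -0.2]
grip_width: 0.0663
```

Next, feel for the board with the fingertips.

play_rows(motion=[{"fingers":-0.55,"translation":[0,0,0.1],"roll":0},{"fingers":-0.55,"translation":[0,0,0.2],"roll":0},{"fingers":-0.55,"translation":[0,0,0.3],"roll":0},{"fingers":-0.55,"translation":[0,0,0.3],"roll":0},{"fingers":-0.55,"translation":[0,0,0.3],"roll":0}])

```text
clock: 12.47
eef_pos: [0.5672, 0.1511, 0.0314]
tool_rot: [0.998, 0.066, 0.0, -0.0]
ft_force: [-0.3, -0.3, -0.2]
grip_width: 0.066
```

play_rows(motion=[{"fingers":-0.55,"translation":[0,0,0.1],"roll":0},{"fingers":-0.55,"translation":[0,0,0.2],"roll":0},{"fingers":-0.55,"translation":[0,0,0.2],"roll":0},{"fingers":-0.55,"translation":[0,0,0.2],"roll":0}])

```text
clock: 12.8
eef_pos: [0.5671, 0.1511, 0.0292]
tool_rot: [0.998, 0.066, -0.0, 0.0]
ft_force: [-0.5, -0.1, 0.3]
grip_width: 0.0662
```

Still free. I'll close here while watching the vertical force.

play_rows(motion=[{"fingers":-0.4,"translation":[0,0,0],"roll":0},{"fingers":-0.3,"translation":[0,0,0],"roll":0},{"fingers":-0.2,"translation":[0,0,0],"roll":0},{"fingers":0,"translation":[0,0,0],"roll":0},{"fingers":0.2,"translation":[0,0,0],"roll":0},{"fingers":0.2,"translation":[0,0,0],"roll":0},{"fingers":0.2,"translation":[0,0,0],"roll":0}])

```text
clock: 13.38
eef_pos: [0.5674, 0.1512, 0.0298]
tool_rot: [0.998, 0.066, 0.0, -0.0]
ft_force: [-2.1, 0.1, 4.9]
grip_width: 0.0542
```

play_rows(motion=[{"fingers":0.2,"translation":[0,0,-0.04],"roll":0},{"fingers":0.2,"translation":[0,0.1,-0.04],"roll":0.4},{"fingers":0.2,"translation":[0,0.2,-0.04],"roll":0.8},{"fingers":0.2,"translation":[-0.01,0.3,-0.04],"roll":1.2},{"fingers":0.2,"translation":[-0.01,0.4,-0.04],"roll":1.6},{"fingers":0.2,"translation":[-0.02,0.5,-0.04],"roll":1.6},{"fingers":0.2,"translation":[-0.02,0.6,-0.04],"roll":1.6},{"fingers":0.2,"translation":[-0.02,0.6,-0.04],"roll":1.6},{"fingers":0.2,"translation":[-0.02,0.6,-0.04],"roll":1.6}])

```text
clock: 14.13
eef_pos: [0.5679, 0.145, 0.0298]
tool_rot: [0.999, 0.052, 0.0, -0.0]
ft_force: [0.6, 1.4, 3.0]
grip_width: 0.0545
```

Run:
```python
from h import *
plan([.5684,.1419,.03],6.0)
```

```text
at [0.5679 0.145  0.0298] h 5.93 j6 1.717 t 14.13 w 0.0545 F [0.6 1.4 3. ]
move cm [ 0.02  0.32 -0.02] roll -0.07
```

play_rows(motion=[{"fingers":0.2,"translation":[0,0.05,0],"roll":0},{"fingers":0.2,"translation":[0,0.1,0],"roll":0},{"fingers":0.2,"translation":[0,0.15,0],"roll":0},{"fingers":0.2,"translation":[0,0.2,0],"roll":0},{"fingers":0.2,"translation":[0,0.25,0],"roll":0},{"fingers":0.2,"translation":[0,0.3,0],"roll":0},{"fingers":0.2,"translation":[0,0.3,0],"roll":0},{"fingers":0.2,"translation":[0,0.3,0],"roll":0}])

```text
clock: 14.8
eef_pos: [0.5681, 0.1421, 0.0298]
tool_rot: [0.999, 0.052, 0.0, 0.0]
ft_force: [0.2, 4.0, 4.6]
grip_width: 0.0545
```

play_rows(motion=[{"fingers":0.2,"translation":[0,0.05,0],"roll":0},{"fingers":0.2,"translation":[0,0.1,0],"roll":0},{"fingers":0.2,"translation":[0,0.1,0],"roll":0},{"fingers":0.2,"translation":[0,0.1,0],"roll":0},{"fingers":0.2,"translation":[0,0.1,0],"roll":0}])

```text
clock: 15.22
eef_pos: [0.5682, 0.1411, 0.0298]
tool_rot: [0.999, 0.052, 0.0, 0.0]
ft_force: [-0.7, 2.7, 5.5]
grip_width: 0.0547
```

play_rows(motion=[{"fingers":0.2,"translation":[0,0.05,0],"roll":0},{"fingers":0.2,"translation":[0,0.1,0],"roll":0},{"fingers":0.2,"translation":[0,0.15,0],"roll":0},{"fingers":0.2,"translation":[0,0.15,0],"roll":0},{"fingers":0.2,"translation":[0,0.15,0],"roll":0}])

```text
clock: 15.63
eef_pos: [0.5683, 0.1409, 0.0298]
tool_rot: [0.999, 0.052, 0.0, -0.001]
ft_force: [-0.1, 7.1, 4.1]
grip_width: 0.0545
```

Firm contact, since the motion has stalled at about 0.2 mm. I'll add push to around 10–12 N.

play_rows(motion=[{"fingers":0.2,"translation":[0,0.05,0],"roll":0},{"fingers":0.2,"translation":[0,0.1,0],"roll":0},{"fingers":0.2,"translation":[0,0.12,0],"roll":0},{"fingers":0.2,"translation":[0,0.12,0],"roll":0},{"fingers":0.2,"translation":[0,0.12,0],"roll":0},{"fingers":0.2,"translation":[0,0.12,0],"roll":0}])

```text
clock: 16.13
eef_pos: [0.5682, 0.1408, 0.0298]
tool_rot: [0.999, 0.052, -0.0, -0.002]
ft_force: [-1.0, 9.4, 4.4]
grip_width: 0.0542
```

Run:
```python
from h import *
plan([.5684,.1419,.03],6.0)
c=snap('wrist','w8');d=snap('side','side8')
o=bot.get_obs();print(o['ft_force'],o['ft_torque'])
a=cv2.resize(c['pixels'][150:400,200:440,::-1],(408,425),interpolation=2)
g=cv2.resize(d['pixels'][150:220,275:340,::-1],(392,425),interpolation=2)
cv2.imwrite('pics/w8c.png',np.hstack([a,g]))
```

```text
at [0.5682 0.1408 0.0298] h 6.02 j6 1.706 t 16.13 w 0.0542 F [-1.   9.4  4.4]
move cm [ 0.03 -0.11 -0.02] roll 0.02
[-0.77768975  9.03484375  4.39940632] [ 1.86642129  0.27988767 -0.17095629]
```

View pics/w8c.png

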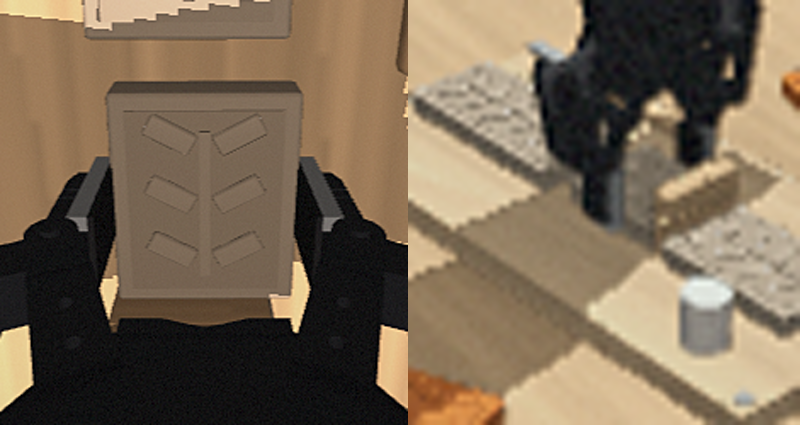

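The side view shows the spacer upright and squeezed between the tile and the small end tile. The tile is flat and square, and the bystanders haven't moved. I'll add a little push for margin, settle, then hand in.

play_rows(motion=[{"fingers":0.2,"translation":[0,0.05,0],"roll":0},{"fingers":0.2,"translation":[0,0.1,0],"roll":0},{"fingers":0.2,"translation":[0,0.1,0],"roll":0},{"fingers":0.2,"translation":[0,0.1,0],"roll":0},{"fingers":0.2,"translation":[0,0.1,0],"roll":0},{"fingers":0.2,"translation":[0,0.1,0],"roll":0},{"fingers":0.2,"translation":[0,0.1,0],"roll":0},{"fingers":0.2,"translation":[0,0.1,0],"roll":0}])

```text
clock: 16.9
eef_pos: [0.5682, 0.1408, 0.0298]
tool_rot: [0.999, 0.053, -0.0, -0.003]
ft_force: [-2.0, 12.5, 4.3]
grip_width: 0.0544
```

Run:
```python
from h import *
plan([.5684,.1419,.03],6.0)
print(bot.job_done())
```

```text
at [0.5682 0.1408 0.0298] h 6.05 j6 1.705 t 16.90 w 0.0544 F [-2.  12.5  4.3]
move cm [ 0.03 -0.11 -0.02] roll 0.05
the job is handed in; nothing more can be done
None
```

I stood the wooden spacer in the wide joint beside the shorter tile and let go of it. Then I gripped the loose tile by its free edges and slid it about 10 mm along the row until it pressed the spacer against the end tile. I handed the job in at 16.9 s, still holding the tile pressed there; it reported no verdict.

- **Push:** the last reading showed 12.5 N along the row. I put 2–3 N of that down to friction on the board, so roughly 10 N goes through the spacer. That is an estimate, because I could not measure the contact force directly.
- **Tile:** the gripper heading was 6.05° against a row direction of about 6°, the tile had stopped moving, and the opening was steady at 54 mm. The gripper was also pressing down about 4 N on the tile or board.
- **Spacer:** the last pictures, taken just before I added the final 3 N of push, show it upright and squeezed in the joint. After I let go, and before sliding the tile, it measured about 1 mm off the row's middle line.
- **Bystanders:** the kiln prop, the only bystander clearly visible in those last pictures, looked unmoved; I did not re-check the others.

No checks failed. Camera and arm readings differed by 1–2 mm, within the stated calibration.

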